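# Stand the big bookend up on its foot

## Task

Three carved wooden bookends are on the carver's bench: a big one standing on its foot, another of the same big size lying on its long back with its foot sticking up, and a small one lying the same way. Tip the big lying one up about its corner so that it stands on its short foot with its long back upright like its mate; it should stay about where it is, its corner never more than 5 cm off the bench and ending within 5 cm of where it began. Leave the standing bookend and the small one where and as they are, and let go.

Things in the scene. Friction and masses are not known exactly. Their poses are not given: they have to be found in the camera images.
- bookend: Big lying wooden L to tip, 46 mm wide, 0.13 kg. Origin: middle of the outer corner edge (heel), on the bench. x: along the underside of the long back (115 mm outside, 18 thick), level, pointing away from the robot within 0.4 rad. z: up the outer face of the short, thick foot (85 mm outside, 28 thick). y: along the heel edge. Tipped, x points up and z is level, towards the robot.
- bookend_end (a point): Middle of the free end of the big lying bookend's long back: 115 mm from the heel along the bookend's x, at half its 18 mm thickness. The bench grips: pushed near its foot's top the bookend tips, not slides. Its mass centre is 37 mm along x and 29 mm along z from the heel, so it drops onto its foot once tipped beyond about 52 degrees.
- small_bookend: The small lying bookend, to be left alone: the same shape and axes, back 80 mm (13 thick), foot 58 mm (19 thick), 36 mm wide, 0.05 kg. Origin: middle of its outer corner edge, on the bench.
- standing_bookend: The big bookend that already stands on its foot, to be left alone: same size as the one to tip. Origin: middle of its outer corner edge, on the bench; its z axis runs up the outer face of the 115 mm back, its foot reaches 85 mm along its -x axis.
Mind the look-alikes: they are no part of the job. What is shaped like the bookend but blue, pink or red is not meant.

How it is judged:
By the outcome, as a careful person would: the job done as asked, in the order asked, and still so for the second after the job is handed in, with the robot touching nothing.
It also fails if it takes over 32 s, if anything falls off the work surface, if the arm or the gripper's body presses on something with over 40 N, if the wrist force passes 120 N, or if a joint passes its speed limit or range.

## Robot

A 6-joint arm with a two-finger parallel gripper is mounted at the origin on the work surface. World frame = base frame: x ahead of the robot, y to its left, z up, the work surface at z = 0. Lengths are in m, angles in degrees, forces in N, time in s.
With the tool pointing down it reaches from about 0.35 to 0.875 m from the base axis. Payload 4.2 kg.
Tool frame: the origin (TCP) lies on the centre line of the jaws, within the pads' length; the fingertips stand 11 mm ahead of it and the grasp point (between the pads) lies 8 mm behind it; z points along the fingers, y is the line along which they close (so a half turn about z gives the same grasp; the last joint's range is limited). The gripper opens to 87 mm and grips with 3 to 60 N. Pads are 19 mm wide; open, the fingers measure 117 mm over their backs; the gripper's body (75 mm by 190 mm) begins 51 mm behind the grasp point.
Start: joints at [-54.053, 22.042, 0.453, 0, -68.411, -14.817], TCP at [0.225, -0.583, 0.234] pointing down, gripper open.
Joint ranges: [-179.83, 179.83], [-69.29, 118.12], [-61.27, 80.66], [-181.25, 117.63], [-171.15, -9.14], [-177.46, 177.46]. Speed limits (degrees/s): [159.86, 159.86, 180, 180, 180, 180].

## Interface

Orientations are given as a 3x3 rotation matrix whose columns are the frame's x, y, z axes.
In Python, from station import r gives the robot as it stands.
- The arm moves only by the tool servo_tool, never from a script. Its argument "commands" is a list that holds one entry, the list of rows, each a list of 7 numbers: the closure, from 0 (fully open) to 1 (shut), then the shift along the tool's x, y, z in mm, then the turn, a rotation vector about the tool's x, y, z in rad. In form: [[[claw, x, y, z, ax, ay, az], ...]]. A call has exactly 5 rows; each row is the pose to reach, as a shift and turn from the pose commanded when the call began, along the tool's axes at that moment; what a row does not reach only later rows make up. A row lasts 1/10 s, in which the tool goes at most 50 mm and 8.59 degrees, less where a joint would pass 70% of its speed; a pose out of reach is approached as far as the arm can. A call with a gripper value outside its range is refused whole. The fingers move at their own pace and stop on an object; the grip force is fixed at half the most. Time passes only in rows, so rows that repeat a pose let the fingers close, or fill a call up. It gives the time, the measured TCP pose, the force, the opening and the grip force at its end, in the units of the state.
- r.sense(): the state, without advancing time (a new reading comes with each control period).
- r.capture(name): name is "side" or "top" or "wrist"; returns a dict with "pixels" (400x640x3 uint8, red, green, blue), "camera_matrix" (3x3 intrinsics, pixels), "R" (3x3) and "t" (3): a world point X has camera coordinates R X + t. Camera axes: x right, y down, z forward; pixel columns grow to the right and rows downward; lengths in m; the calibration is good to about 2 mm. A picture is of the moment at which its call begins. There is no depth.
- r.finish_job(): hands the job in; it is judged then, once.
The state is a dict: "time_s": time; "joints": joint angles; "joint_velocities": joint speeds; "effort": joint torques, N m; "tcp_pos": TCP position; "ee_rot": TCP orientation; "wrist_force": force on the tool from outside, world axes, zero at the start; "moment": the same for the moment, N m; "gripper_width": opening from 0.0 (shut) to 1.0 (fully open); "gripper_force": force on a finger pad.
Only numpy, scipy, OpenCV 4.12 (cv2) and the standard library are available. Lean on these libraries where they do the work, as an engineer would, in place of code of your own. Each camera call takes 0.05 s, during which the arm holds its last target. There are 200 camera calls.

## Working session

There is one attempt and no reset: what is moved stays moved. The work goes in short steps, Python scripts to look and compute and a tool call to move; the robot and the scene stay as the last step left them, time stands still between calls to the robot, and variables do not carry over. Pictures are saved under pics/ and viewed, at most 10 in all, crops included, and the job is handed in when it is done.

Besides the shell and the picture viewer there is one more tool, called after "Call:" as name(argument=value, ...) on one line, values as JSON. servo_tool: Moves the arm, as the interface text tells. Its arguments: {"type":"object","properties":{"commands":{"type":"array","items":{"type":"array","items":{"type":"array","items":{"type":"number"}}}}},"required":["commands"]}

```bash
mkdir -p pics; python3 - <<'E'
from station import r
import cv2,pickle
d={}
for n in("top","side"):
    c=r.capture(n);d[n]=c;cv2.imwrite(f"pics/{n}0.png",c["pixels"][:,:,::-1])
    print(n,c["camera_matrix"],c["R"],c["t"])
pickle.dump(d,open("c0.pkl","wb"))
s=r.sense();print(s)
E
```

```text
top [[434.42455148   0.         322.63215509]
 [  0.         434.42455148 198.77835264]
 [  0.           0.           1.        ]] [[ 0.01181242 -0.99984483  0.01306857]
 [-0.98556796 -0.01384893 -0.16871279]
 [ 0.1688676  -0.01088705 -0.98557862]] [0.04929619 0.55889487 0.85869144]
side [[405.30914364   0.         318.46308078]
 [  0.         405.30914364 191.29764296]
 [  0.           0.           1.        ]] [[-0.99692063 -0.07711074  0.01425429]
 [-0.06939025  0.78279219 -0.61840228]
 [ 0.03652731 -0.6174871  -0.78573242]] [0.55622651 0.02205822 0.8882391 ]
{'time_s': 0.1, 'joints': array([-5.40532419e+01,  2.20862680e+01,  3.87432465e-01, -2.36899386e-02,
       -6.84119848e+01, -1.48159226e+01]), 'joint_velocities': array([-0.00974475, -0.00461186,  0.09780252,  0.04118004, -0.00282909,
        0.09653556]), 'effort': array([-9.69795037e-04, -3.91688061e+01,  1.87934500e+01,  4.23198760e+00,
        1.34460814e-02, -5.85843395e-05]), 'tcp_pos': array([ 0.22512696, -0.58248971,  0.23257291]), 'ee_rot': array([[-9.32814571e-01, -3.60355793e-01, -8.24161912e-04],
       [-3.60356714e-01,  9.32812858e-01,  1.79150844e-03],
       [ 1.23208386e-04,  1.96813745e-03, -9.99998056e-01]]), 'wrist_force': array([-0.12479752, -0.24273533,  0.86745389]), 'moment': array([ 0.02574896, -0.03616784,  0.00415862]), 'gripper_force': 0.0, 'gripper_width': 1.003141472720159}
```

View pics/top0.png

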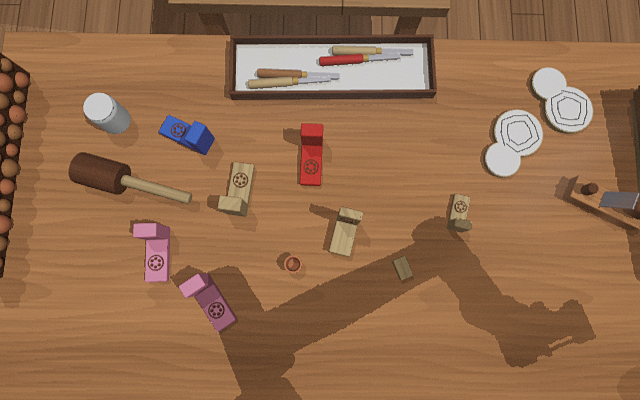

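View pics/side0.png

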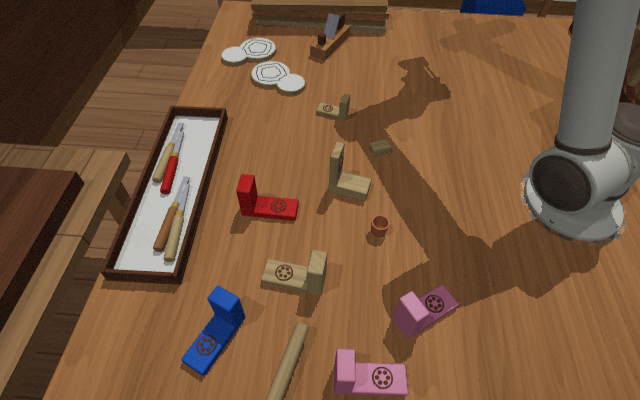

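Top: the big lying bookend is at about (237,190), with its foot at (233,205). The standing one is at (346,230) and the small one at (459,212). In the side view the big lying one is at (295,272). Next I'll enlarge both views.

```bash
python3 - <<'E'
import cv2,pickle,numpy as np
d=pickle.load(open("c0.pkl","rb"))
a=d["top"]["pixels"][150:225,205:280,::-1];b=d["side"]["pixels"][240:300,255:335,::-1]
a=cv2.resize(a,None,fx=5,fy=5,interpolation=cv2.INTER_CUBIC);b=cv2.resize(b,None,fx=5,fy=5,interpolation=cv2.INTER_CUBIC)
o=np.zeros((375,775,3),np.uint8);o[:375,:375]=a;o[:300,375:]=b
cv2.imwrite("pics/crop.png",o)
E
```

```text
(no output)
```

View pics/crop.png

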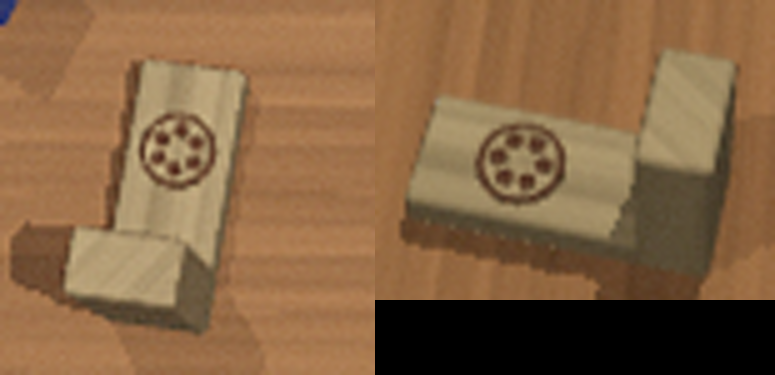

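```bash
cat > h.py <<'E'
import numpy as np,pickle
from scipy.spatial.transform import Rotation as Ro
def body(p): # heel x,y, yaw
    return np.array([[np.cos(p[2]),-np.sin(p[2]),0],[np.sin(p[2]),np.cos(p[2]),0],[0,0,1]]),np.array([p[0],p[1],0])
def proj(c,X):
    v=c["camera_matrix"]@(c["R"]@X+c["t"]);return v[:2]/v[2]
def rel(target,Rt,s):
    "shift (mm) and rotvec from the pose s to target, tool axes"
    R=s["ee_rot"];return np.round(1000*R.T@(target-s["tcp_pos"]),1),np.round(Ro.from_matrix(R.T@Rt).as_rotvec(),4)
def pose(p,fwd,left,up):
    Rb,t=body(p);Rt=np.column_stack([-Rb[:,0],Rb[:,1],[0,0,-1]])
    return Rb@(np.array([fwd,left,up])/1000)+t,Rt
E
python3 - <<'E'
from h import *
from scipy.optimize import least_squares
from station import r
d=pickle.load(open("c0.pkl","rb"))
P=[(115,23,18),(115,-23,18),(28,23,85),(28,-23,85),(0,-23,85),(0,23,85),(0,-23,0)]
T=[(233.4,162.2),(254,164.2),(219.8,195.8),(241.6,197.6),(240.4,211.2),(218,208.6),(246.6,216.4)]
P2=[(115,-23,18),(115,23,18),(28,-23,85),(0,-23,85),(0,23,85),(28,23,85),(0,23,0)]
S=[(267.4,259.6),(261.8,280),(313.6,250),(327,252.6),(322.6,274.4),(308,272),(321,295.4)]
def f(p):
    Rb,t=body(p)
    return np.concatenate([proj(d[n],Rb@(np.array(q)/1000)+t)-u for n,PP,U in(("top",P,T),("side",P2,S)) for q,u in zip(PP,U)])
o=least_squares(f,[.5,.15,-.1]);print(o.x,np.round(o.fun.reshape(-1,2),1))
np.save("p.npy",o.x)
s=r.sense()
# finger rear face 10 mm from the centre line
for a in((60,0,140),(50,0,81)):print(a,rel(*pose(o.x,*a),s))
for th in range(0,71,10):
    t=np.radians(th);print(th,28*np.cos(t)-70*np.sin(t)+10,28*np.sin(t)+70*np.cos(t)+11)
E
```

```text
[ 0.52710681  0.24257983 -0.11559101] [[-0.2 -1.2]
 [ 0.1 -0.5]
 [-0.1 -1.3]
 [ 1.  -0.2]
 [-0.1  0. ]
 [-0.6 -0.4]
 [ 0.5  0.3]
 [ 0.4 -0.8]
 [-0.7  0.7]
 [-0.8 -1.1]
 [ 1.6 -0.9]
 [ 1.2  1. ]
 [-0.6  0.4]
 [ 1.6  1.1]]
(60, 0, 140) (array([-632.1,  632.7,   93.7]), array([ 0.0019, -0.0006,  0.4842]))
(50, 0, 81) (array([-623.3,  637.2,  152.8]), array([ 0.0019, -0.0006,  0.4842]))
0 38.0 81.0
10 25.4192446476567 84.79869168552861
20 12.369983349208624 86.35504746813231
30 -0.7512886940357077 85.6217782649107
40 -13.545888270726365 82.62116408955156
50 -25.62505794710536 77.44437708538914
60 -36.6217782649107 70.24871130596429
70 -46.20191944189486 61.25280341480225
```

Call:
servo_tool(commands=[[[1, -20, 20, 0, 0, 0, 0], [1, -50, 50, 0, 0, 0, 0], [1, -85, 85, 0, 0, 0, 0], [1, -120, 120, 0, 0, 0, 0], [1, -155, 155, 0, 0, 0, 0]]])

```text
time_s: 0.6
tcp_pos: [0.3142, -0.3806, 0.2331]
ee_rot: [[-0.933, -0.36, -0.0], [-0.36, 0.933, 0.001], [0.0, 0.001, -1.0]]
wrist_force: [1.1, 0.4, 0.8]
gripper_width: 0.636
gripper_force: 0.0
```

Call:
servo_tool(commands=[[[1, -35, 35, 0, 0, 0, 0], [1, -70, 70, 0, 0, 0, 0], [1, -105, 105, 0, 0, 0, 0], [1, -140, 140, 0, 0, 0, 0], [1, -175, 175, 0, 0, 0, 0]]])

```text
time_s: 1.1
tcp_pos: [0.4143, -0.1542, 0.2335]
ee_rot: [[-0.933, -0.361, 0.0], [-0.361, 0.933, 0.0], [-0.0, 0.0, -1.0]]
wrist_force: [1.5, -0.2, -0.6]
gripper_width: 0.169
gripper_force: 0.0
```

Call:
servo_tool(commands=[[[1, -35, 35, 0, 0, 0, 0], [1, -70, 70, 0, 0, 0, 0], [1, -105, 105, 0, 0, 0, 0], [1, -140, 140, 0, 0, 0, 0], [1, -175, 175, 0, 0, 0, 0]]])

```text
time_s: 1.6
tcp_pos: [0.5144, 0.0722, 0.2334]
ee_rot: [[-0.933, -0.361, -0.0], [-0.361, 0.933, -0.0], [0.0, 0.0, -1.0]]
wrist_force: [0.7, -0.4, -0.3]
gripper_width: 0.006
gripper_force: 0.0
```

Call:
servo_tool(commands=[[[1, -35, 35, 0, 0, 0, 0.09], [1, -70, 70, 0, 0, 0, 0.19], [1, -100, 100, 0, 0, 0, 0.29], [1, -120, 120, 0, 0, 0, 0.39], [1, -127, 128, 0, 0, 0, 0.484]]])

```text
time_s: 2.1
tcp_pos: [0.5871, 0.238, 0.232]
ee_rot: [[-0.993, 0.117, -0.001], [0.117, 0.993, -0.001], [0.001, -0.001, -1.0]]
wrist_force: [-0.8, -0.4, 0.5]
gripper_width: 0.004
gripper_force: 0.0
```

```bash
python3 - <<'E'
from h import *
from station import r
s=r.sense();p=np.load("p.npy");print(s["time_s"],s["tcp_pos"],s["gripper_width"],s["wrist_force"])
for a in((60,0,140),(48,0,81)):print(a,rel(*pose(p,*a),s))
E
```

```text
2.1 [0.58712314 0.23799125 0.23195381] 0.003695453310512334 [-0.75240326 -0.37012875  0.51694282]
(60, 0, 140) (array([ 0. , -2.3, 92. ]), array([-0.0009, -0.0013, -0.0014]))
(48, 0, 81) (array([ 11.9,  -2.3, 151. ]), array([-0.0009, -0.0013, -0.0014]))
```

Call:
servo_tool(commands=[[[1, 0, -2, 30, 0, 0, 0], [1, 0, -2, 70, 0, 0, 0], [1, 0, -2, 110, 0, 0, 0], [1, 0, -2, 140, 0, 0, 0], [1, 0, -2, 151, 0, 0, 0]]])

```text
time_s: 2.6
tcp_pos: [0.5841, 0.232, 0.0784]
ee_rot: [[-0.993, 0.116, -0.007], [0.116, 0.993, -0.004], [0.006, -0.005, -1.0]]
wrist_force: [-0.6, -0.7, -0.4]
gripper_width: 0.003
gripper_force: 0.0
```

```bash
python3 - <<'E'
from h import *
from station import r
import cv2
s=r.sense();p=np.load("p.npy");print(s["tcp_pos"],s["wrist_force"],rel(*pose(p,38,0,81),s))
c=r.capture("side")["pixels"][180:340,200:400,::-1]
cv2.imwrite("pics/a.png",cv2.resize(c,None,fx=3,fy=3))
E
```

```text
[0.58412466 0.23198022 0.07835998] [-0.58528204 -0.68433827 -0.35677927] (array([19.9,  3.9, -2.5]), array([-0.0047, -0.0062, -0.0003]))
```

View pics/a.png

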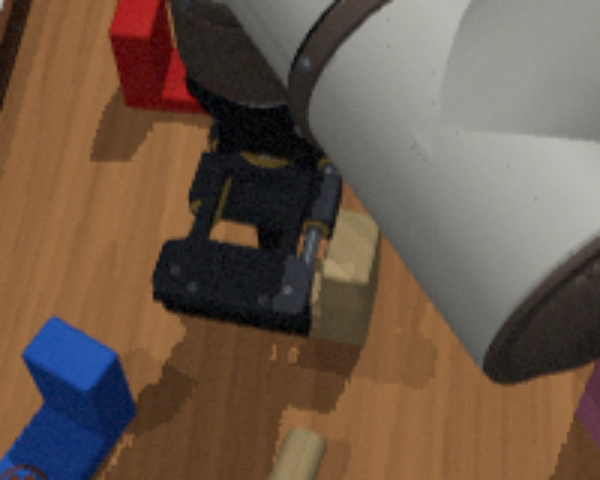

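Call:
servo_tool(commands=[[[1, 6, 3, -1, 0, 0, 0], [1, 12, 4, -2, 0, 0, 0], [1, 16, 4, -2, 0, 0, 0], [1, 20, 4, -3, 0, 0, 0], [1, 24, 4, -4, 0, 0, 0]]])

```text
time_s: 3.15
tcp_pos: [0.5633, 0.2406, 0.0879]
ee_rot: [[-0.993, 0.114, 0.002], [0.114, 0.993, 0.001], [-0.002, 0.002, -1.0]]
wrist_force: [0.6, -0.6, 0.4]
gripper_width: 0.005
gripper_force: 0.4
```

Call:
servo_tool(commands=[[[1, 5, 0, -1, 0, 0, 0], [1, 10, 0, -2, 0, 0, 0], [1, 15, 0, -3, 0, 0, 0], [1, 20, 0, -4, 0, 0, 0], [1, 25, 0, -4, 0, 0, 0]]])

```text
time_s: 3.65
tcp_pos: [0.5376, 0.2429, 0.0905]
ee_rot: [[-0.993, 0.115, -0.0], [0.115, 0.993, -0.0], [0.0, -0.0, -1.0]]
wrist_force: [0.5, 0.4, 0.1]
gripper_width: 0.006
gripper_force: 0.2
```

```bash
python3 - <<'E'
from h import *
from station import r
import cv2
s=r.sense();p=np.load("p.npy");print(s["tcp_pos"],s["wrist_force"],rel(*pose(p,0,0,0),s))
c=r.capture("side")["pixels"][180:340,200:400,::-1]
cv2.imwrite("pics/b.png",cv2.resize(c,None,fx=3,fy=3))
E
```

```text
[0.53762899 0.24291543 0.09051269] [0.46644047 0.42241446 0.13568701] (array([10.4, -1.5, 90.5]), array([-0.0002, -0.0003,  0.0004]))
```

View pics/b.png

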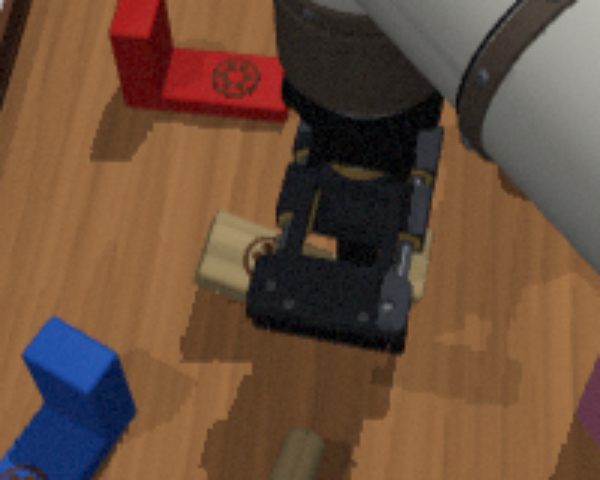

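It is tipping, now at about 20° judging by the back end at (215,250). I'll keep following the arc.

Call:
servo_tool(commands=[[[1, 5, 0, 2, 0, 0, 0], [1, 10, 0, 4, 0, 0, 0], [1, 15, 0, 6, 0, 0, 0], [1, 20, 0, 7, 0, 0, 0], [1, 25, 0, 9, 0, 0, 0]]])

```text
time_s: 4.2
tcp_pos: [0.5128, 0.2458, 0.0813]
ee_rot: [[-0.993, 0.115, -0.0], [0.115, 0.993, -0.0], [0.0, -0.0, -1.0]]
wrist_force: [-0.4, 0.0, -0.1]
gripper_width: 0.004
gripper_force: 0.1
```

Call:
servo_tool(commands=[[[1, 4, 0, 2, 0, 0, 0], [1, 8, 0, 3, 0, 0, 0], [1, 12, 0, 5, 0, 0, 0], [1, 16, 0, 7, 0, 0, 0], [1, 19, 0, 9, 0, 0, 0]]])

```text
time_s: 4.7
tcp_pos: [0.4941, 0.248, 0.0724]
ee_rot: [[-0.993, 0.115, -0.0], [0.115, 0.993, -0.0], [0.0, -0.0, -1.0]]
wrist_force: [-0.0, -0.9, 0.1]
gripper_width: 0.007
gripper_force: 0.0
```

```bash
python3 - <<'E'
from h import *
from station import r
import cv2
s=r.sense();p=np.load("p.npy");print(s["tcp_pos"],s["wrist_force"],rel(*pose(p,0,0,0),s))
c=r.capture("side")["pixels"][180:340,200:400,::-1]
cv2.imwrite("pics/c.png",cv2.resize(c,None,fx=3,fy=3))
E
```

```text
[0.49410006 0.24800453 0.07237354] [-0.02786166 -0.88889935  0.06301562] (array([-33.4,  -1.6,  72.4]), array([-0.    , -0.0001,  0.0004]))
```

View pics/c.png

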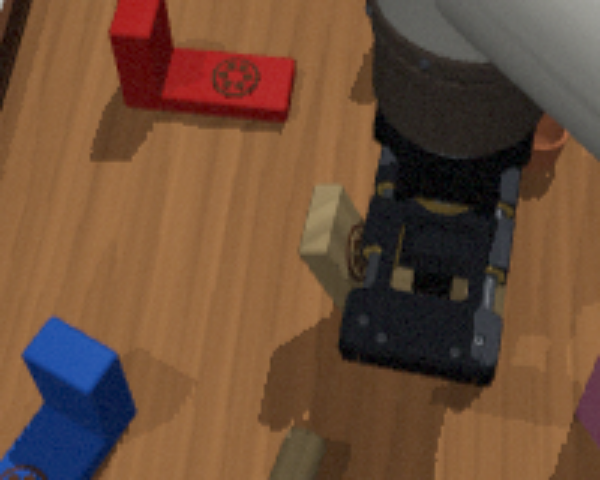

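At about 57° and near balance; a little further.

Call:
servo_tool(commands=[[[1, 4, 0, 3, 0, 0, 0], [1, 8, 0, 6, 0, 0, 0], [1, 12, 0, 9, 0, 0, 0], [1, 15, 0, 12, 0, 0, 0], [1, 15, 0, 12, 0, 0, 0]]])

```text
time_s: 5.25
tcp_pos: [0.4789, 0.2495, 0.06]
ee_rot: [[-0.993, 0.115, -0.001], [0.115, 0.993, -0.001], [0.001, -0.001, -1.0]]
wrist_force: [0.8, -0.4, 0.1]
gripper_width: 0.004
gripper_force: 0.0
```

```bash
python3 - <<'E'
from h import *
from station import r
import cv2
s=r.sense();p=np.load("p.npy");print(s["tcp_pos"],s["wrist_force"],rel(*pose(p,0,0,0),s))
c=r.capture("side")["pixels"][180:340,200:400,::-1]
cv2.imwrite("pics/d.png",cv2.resize(c,None,fx=3,fy=3))
E
```

```text
[0.4788852  0.24947553 0.06002655] [ 0.75118657 -0.41437784  0.10561213] (array([-48.7,  -1.3,  60. ]), array([-0.0009, -0.0009,  0.0006]))
```

View pics/d.png

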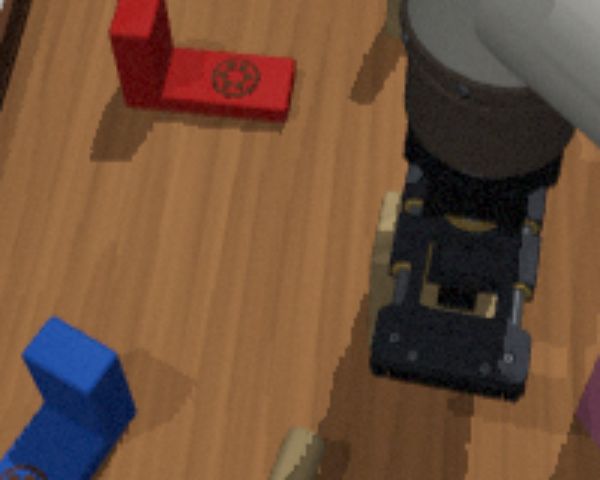

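It looks upright on its foot; the back's edge is visible at (385,250). Now I'll retreat up and slightly towards the robot.

Call:
servo_tool(commands=[[[1, 3, 0, -10, 0, 0, 0], [1, 6, 0, -40, 0, 0, 0], [1, 10, 0, -80, 0, 0, 0], [1, 20, 0, -120, 0, 0, 0], [1, 40, 0, -150, 0, 0, 0]]])

```text
time_s: 5.8
tcp_pos: [0.4408, 0.2549, 0.2141]
ee_rot: [[-0.993, 0.116, 0.004], [0.116, 0.993, 0.003], [-0.003, 0.003, -1.0]]
wrist_force: [0.4, 0.3, 0.6]
gripper_width: 0.004
gripper_force: 0.0
```

Call:
servo_tool(commands=[[[1, 10, -30, -30, 0, 0, 0], [1, 20, -70, -40, 0, 0, 0], [1, 20, -110, -40, 0, 0, 0], [1, 20, -150, -40, 0, 0, 0], [1, 20, -180, -40, 0, 0, 0]]])

```text
time_s: 6.3
tcp_pos: [0.3984, 0.076, 0.2518]
ee_rot: [[-0.993, 0.115, 0.002], [0.115, 0.993, 0.001], [-0.002, 0.001, -1.0]]
wrist_force: [1.1, 0.7, -0.2]
gripper_width: 0.004
gripper_force: 0.0
```

```bash
python3 - <<'E'
from h import *
from station import r
import cv2
s=r.sense();print(s["tcp_pos"],s["wrist_force"])
c=r.capture("side");o=[c["pixels"][90:340,200:420,::-1],r.capture("top")["pixels"][130:380,200:480,::-1]]
cv2.imwrite("pics/e.png",cv2.resize(np.hstack(o),None,fx=1.6,fy=1.6))
p=np.load("p.npy");Rb,t=body(p)
# expected pixels, upright: world fwd=-z, up=x
for q in((0,23,0),(0,23,115),(-18,23,115),(0,-23,115),(-85,23,28),(-85,23,0),(-85,-23,28)):
    x=proj(c,Rb@(np.array(q)/1000)+t);print(q,(x-[200,90])*1.6)
E
```

```text
[0.39840446 0.07597495 0.25181569] [ 1.14898144  0.74141783 -0.24237389]
(0, 23, 0) [196.19521656 330.43345364]
(0, 23, 115) [198.74264017 283.12851959]
(-18, 23, 115) [216.35597564 286.34110991]
(0, -23, 115) [206.75165752 244.45740395]
(-85, 23, 28) [272.76677137 334.3481297 ]
(-85, 23, 0) [269.92173147 344.47506007]
(-85, -23, 28) [277.33449383 296.83141404]
```

View pics/e.png

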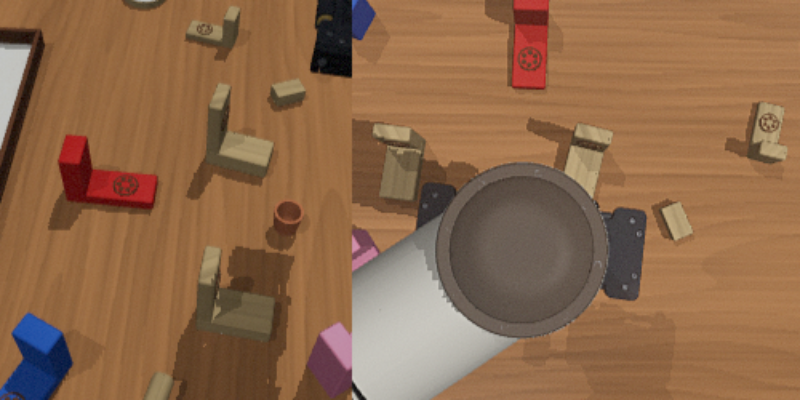

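The bookend stands on its foot, at (235,300) in the left half, within a few pixels of where I predicted. The standing and small ones are untouched and the arm is clear.

Call:
servo_tool(commands=[[[1, 0, 0, 0, 0, 0, 0], [1, 0, 0, 0, 0, 0, 0], [1, 0, 0, 0, 0, 0, 0], [1, 0, 0, 0, 0, 0, 0], [1, 0, 0, 0, 0, 0, 0]]])

```text
time_s: 6.9
tcp_pos: [0.3994, 0.0783, 0.2504]
ee_rot: [[-0.993, 0.114, -0.0], [0.114, 0.993, -0.0], [0.0, -0.0, -1.0]]
wrist_force: [0.5, 0.1, -0.3]
gripper_width: 0.007
gripper_force: 0.0
```

```bash
python3 -c "
from station import r
print(r.finish_job())"
```

```text
the job is handed in; nothing more can be done
None
```

The big lying bookend now stands upright on its foot about where it lay, the standing and small bookends look undisturbed in the last pictures, and the job was handed in at about 6.9 s with the arm clear; no verdict came back.

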